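Close and bolt the loaded shield box

TASK

Two identical shielded test boxes stand open on the bench; one has a module lying in it, the other is empty. With the fingertips, push the lid of the box with the module fully shut, then push that box's sliding bolt fully home over the lid. Grasp and lift nothing, leave the module lying where it is in its box, leave the empty box open and unbolted, and leave the other things on the bench alone.

Things in the scene. Friction and masses are not known exactly. Their poses are not given: they have to be found in the camera images.
- loaded_box: Plain grey metal open-topped box with the module in it, fixed: 140 (x) x 120 (y) x 65 mm high, walls 5 mm. Origin: centre of underside. Lid hinge along y on the top rim at x = +70 mm. At x = -70 to -130 mm a solid latch block, 80 mm wide (y), top at 71 mm, carries the bolt; a strap 50 mm wide (y), top at 84 mm, bridges the bolt at x = -73 to -81 mm.
- loaded_lid (a joint): Angle of that box's lid, rad: 0 = shut flat on the rim, 1.57 = upright; starts at 1.15 to 1.4, leaning over the box. Stiff hinge (0.3 N m friction, lid 0.25 kg): it stays where left and needs 1 to 4 N near its free edge all the way down. Shut it by pushing its outer face, the one on the hinge side.
- loaded_lid_hinge (a point): Middle of that lid's hinge axis, 65 mm above the bench. The lid is a plain grey metal plate, 140 mm from hinge to free edge, 120 mm along the hinge, 6 mm thick; the hinge axis lies in its inner (lower when shut) face.
- loaded_lid_edge (a point): Middle of the free edge of that lid, on its outer (upper, when shut) face, 140 mm from the hinge; 71 mm above the bench when shut.
- loaded_bolt (a joint): Travel of that box's steel bolt, m: 0 = drawn back (start), 0.030 = fully home against its stop, its nose 24 mm over the shut lid's free edge. Slides along the box's +x, towards the hinge, against about 2.5 N of friction; stays where left.
- loaded_tab (a point): Top centre of the bolt's upright thumb tab: 8 mm thick along the slide, 32 mm wide, 107.5 mm above the bench, 30 mm above the bolt plate. On the box's -x side, 118 mm from the box's centre at the start, 88 mm when home. The plate (top at 77.5 mm) reaches 8 mm behind the tab's rear face; beyond is clear, so a fingertip fits behind the tab.
- empty_box: The other shield box, of the same make and size as loaded_box, with nothing in it. Its frame is laid out the same way.
- empty_lid (a joint): Angle of the empty box's lid, rad, as for loaded_lid; starts between 1.15 and 1.4 and must be left open.
- empty_lid_edge (a point): Middle of the free edge of the empty box's lid, on its outer face.
- empty_bolt (a joint): Travel of the empty box's bolt, m; starts and must stay at 0.
- module: Loose black plastic module with a pale label and a brass stub at each end, 45 (x) x 65 (y) mm, 83 mm over the stubs, x 20 mm high, lying flat on the floor of the loaded box. Origin at the centre of its underside.
- meter: Bystander: hand-held yellow and grey meter lying flat, 85 (x) x 180 (y) x 45 mm high. Origin at the centre of its underside.
- screwdriver: Bystander: screwdriver lying flat on the bench between the boxes, 200 mm long, red handle 26 mm thick. Origin on the bench under its middle; its x axis runs along it to the tip.
- attenuator: Bystander: brass coaxial barrel standing upright, 24 mm diameter, 48 mm high. Origin at the centre of its underside.
Mind the look-alikes: they are no part of the job. There is more than one size of the module; the job needs the larger. What is shaped like the empty_box but yellow is not meant.

How it is judged:
On the way, in this order (a step that is already met when the one before it is completed fails the run):
1. the lid of the box with the module is shut (within 0.04 rad) while its bolt is still drawn back (under 8 mm) (value of joint loaded_lid below 0.04 rad and value of joint loaded_bolt below 0.008 m), for 0.2 s.
2. that box's bolt is pushed home (at least 26 of 30 mm) over the shut lid (value of joint loaded_bolt above 0.026 m and value of joint loaded_lid below 0.04 rad), for 0.2 s.
At the end, for the whole second after the job is handed in: Loaded box: lid within 0.04 rad of shut, bolt at least 26 of 30 mm home, module at rest within 20 mm of its place. Empty box: lid edge within 25 mm of its start, bolt within 6 mm of drawn back. Meter, screwdriver and upright attenuator within 30 mm of their places (all of step 2 and distance of empty_lid_edge from where it was at the start of the episode below 0.025 m and value of joint empty_bolt below 0.006 m and distance of module from where it was at the start of the episode below 0.02 m and linear speed of module below 0.02 m/s and distance of each of meter, screwdriver, attenuator from where it was at the start of the episode below 0.03 m and angle between attenuator's own z axis and vertical below 0.3 rad); the robot touches nothing.
It fails at once if the bolt is pushed forward (over 10 mm) while the lid is not shut (over 0.1 rad) (value of joint loaded_bolt above 0.01 m and value of joint loaded_lid above 0.1 rad).
It fails at once if the module is lifted or shifted by more than 20 mm (distance of module from where it was at the start of the episode above 0.02 m).
It fails at once if the empty box's lid edge is moved by more than 25 mm or its bolt by more than 6 mm (distance of empty_lid_edge from where it was at the start of the episode above 0.025 m or value of joint empty_bolt above 0.006 m).
It fails at once if the meter, screwdriver or attenuator is lifted, knocked over or moved by more than 30 mm (distance of any of meter, screwdriver, attenuator from where it was at the start of the episode above 0.03 m or angle between attenuator's own z axis and vertical above 0.3 rad).
It also fails if it takes over 51 s, if anything falls off the work surface, if the arm or the gripper's body presses on something with over 40 N, if the wrist force passes 120 N, or if a joint passes its speed limit or range.

ROBOT

A 7-joint arm with a two-finger parallel gripper is mounted at the origin on the work surface. World frame = base frame: x ahead of the robot, y to its left, z up, the work surface at z = 0. Lengths are in m, angles in rad, forces in N, time in s.
With the tool pointing down it reaches from about 0.35 to 0.9 m from the base axis. Payload 19.9 kg.
Tool frame: the origin (TCP) lies between the finger pads; the fingertips stand 14 mm ahead of it and the grasp point (between the pads) lies 5 mm behind it (robot.tip_reach is the distance from the TCP to the fingertips, in m); z points along the fingers, x is the direction in which the jaws open and shut, and the axes are right-handed (so a half turn about z gives the same grasp; the last joint's range is limited). The gripper opens to 94 mm and grips with 3 to 60 N. Pads are 16 mm wide; open, the fingers measure 119 mm over their backs; the gripper's body (75 mm by 177 mm) begins 78 mm behind the grasp point.
Start: joints at [-1.272, 0.417, -0.01, 1.614, 0.005, 1.111, -0.053], TCP at [0.208, 0.589, 0.219] pointing down, gripper open.
Joint ranges: [-2.81, 2.81], [-0.39, 2.02], [-1.27, 1.25], [0.06, 2.57], [-1.19, 4.33], [0.19, 2], [-2.82, 2.82]. Speed limits (rad/s): [1.89, 1.89, 2.39, 2.39, 3.01, 3.01, 3.01].

INTERFACE

Orientations are given as a unit quaternion [w, x, y, z].
In Python, from plant import robot gives the robot as it stands. The module is installed in compiled form; this text tells all that it offers.
- The arm moves only by the tool servo_tool, never from a script. Its argument "deltas" is a list of rows, each a list of 3 entries, a list of its own where there are three numbers: the shift along the world's x, y, z in cm, then the turn, a rotation vector about the world's x, y, z in rad, then the closure, from -1 (fully open) to 1 (shut). In form: [[[dx, dy, dz], [ax, ay, az], hand], ...]. A call has 1 to 20 rows; each row is the pose to reach, as a shift and turn from the pose commanded when the call began; what a row does not reach only later rows make up. A row lasts 1/10 s, in which the tool goes at most 50 mm and 8.59 degrees, less where a joint would pass 70% of its speed; a pose out of reach is approached as far as the arm can. A call with a gripper value outside its range is refused whole. The fingers move at their own pace and stop on an object; "squeeze" is the grip in N (left out, the last holds). Time passes only in rows, so rows that repeat a pose let the fingers close. It gives the time, the measured TCP pose, the force and the opening at its end, in the units of the state.
- robot.state(): the state, without advancing time (a new reading comes with each control period).
- robot.camera(name): name is "side" or "top" or "wrist"; returns a dict with "color" (400x640x3 uint8, blue, green, red), "K" (3x3 intrinsics, pixels), "origin" and "orientation" of the camera in the world. Camera axes: x right, y down, z forward; pixel columns grow to the right and rows downward; lengths in m; the calibration is good to about 2 mm. A picture is of the moment at which its call begins. There is no depth.
- robot.close_job(): hands the job in, once; it reports no verdict.
The state is a dict: "clock": time; "joints": joint angles; "qvel": joint speeds; "effort": joint torques, N m; "ee_pos": TCP position; "tool_rot": TCP orientation; "wrist_force": force on the tool from outside, world axes, zero at the start; "ft_torque": the same for the moment, N m; "finger_gap": finger opening in m.
Only numpy, scipy, OpenCV 4.12 (cv2) and the standard library are available. Lean on these libraries where they do the work, as an engineer would, in place of code of your own. Each camera call takes 0.05 s, during which the arm holds its last target. There are 200 camera calls.

## Working session

There is one attempt and no reset: what is moved stays moved. The work goes in short steps, Python scripts to look and compute and a tool call to move; the robot and the scene stay as the last step left them, time stands still between calls to the robot, and variables do not carry over. Pictures are saved under pics/ and viewed, about 8 in all and at most 12, crops included, and the job is handed in when it is done.

Besides the shell and the picture viewer there is one more tool, called after "Request:" as name(argument=value, ...) on one line, values as JSON. servo_tool: Moves the arm, as the interface text tells. Its arguments: {"type":"object","properties":{"deltas":{"type":"array"},"squeeze":{"type":"number"}},"required":["deltas"]}

```bash
mkdir -p pics; python3 - <<'E'
from plant import robot
import cv2,pickle
d={}
for n in("top","side"):
    c=robot.camera(n);d[n]=c;cv2.imwrite(f"pics/{n}0.png",c["color"]);print(n,c["K"],c["origin"],c["orientation"])
pickle.dump(d,open("c0.pkl","wb"))
print(robot.state(),robot.tip_reach)
E
```

```text
top [[372.33767001   0.         319.03298693]
 [  0.         372.33767001 202.8416284 ]
 [  0.           0.           1.        ]] [0.55023941 0.05468502 1.16373995] [ 0.01394079 -0.70009123  0.71363861 -0.01994634]
side [[489.75327879   0.         322.64305887]
 [  0.         489.75327879 202.62171794]
 [  0.           0.           1.        ]] [0.57818556 1.00333267 0.63973891] [ 0.00208007 -0.00616758  0.86625065 -0.49956727]
{'clock': 0.1, 'joints': array([-1.27249758,  0.41792843, -0.01029856,  1.61407537,  0.00467966,
        1.1107102 , -0.05301329]), 'qvel': array([ 0.00264765,  0.00020576,  0.00016152, -0.00013739, -0.00164896,
        0.00109033, -0.00066503]), 'effort': array([ 1.59447340e-03, -8.52568245e+01,  6.40059896e-01, -4.26685238e+01,
       -4.88894724e-02,  1.63913949e-02,  8.76752188e-05]), 'ee_pos': array([0.20821295, 0.58896797, 0.21889525]), 'tool_rot': array([ 3.44372577e-04,  8.16490800e-01,  5.77358184e-01, -4.27168431e-04]), 'wrist_force': array([-0.67687485, -0.84424396, -0.32837017]), 'ft_torque': array([-0.03430233,  0.04751312,  0.02894336]), 'finger_gap': 0.09403740040902324} 0.014
```

View pics/top0.png

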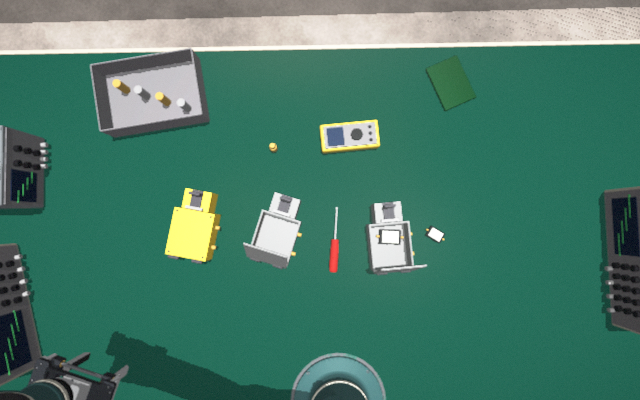

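View pics/side0.png

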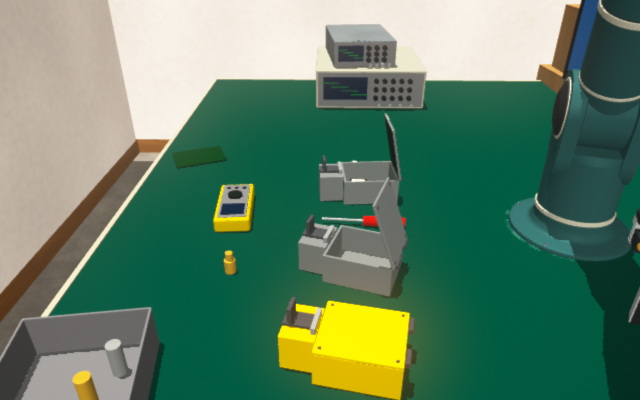

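The loaded-box candidates in the top view are:
- The grey box at (390,245), which has a labelled module inside.
- The grey box at (275,238), which is empty.
- The yellow closed box at (192,232), a look-alike.
- The small loose module at (436,235), a look-alike lying outside.

I choose the box at (390,245) and check it in a close crop.

```bash
python3 - <<'E'
import pickle,cv2
d=pickle.load(open("c0.pkl","rb"))
a=cv2.resize(d["top"]["color"][190:285,345:455],None,fx=6,fy=6,interpolation=cv2.INTER_CUBIC)
cv2.imwrite("pics/crop_top.png",a)
b=cv2.resize(d["side"]["color"][105:215,305:415],None,fx=5,fy=5,interpolation=cv2.INTER_CUBIC)
cv2.imwrite("pics/crop_side.png",b)
E
```

```text
(no output)
```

View pics/crop_top.png

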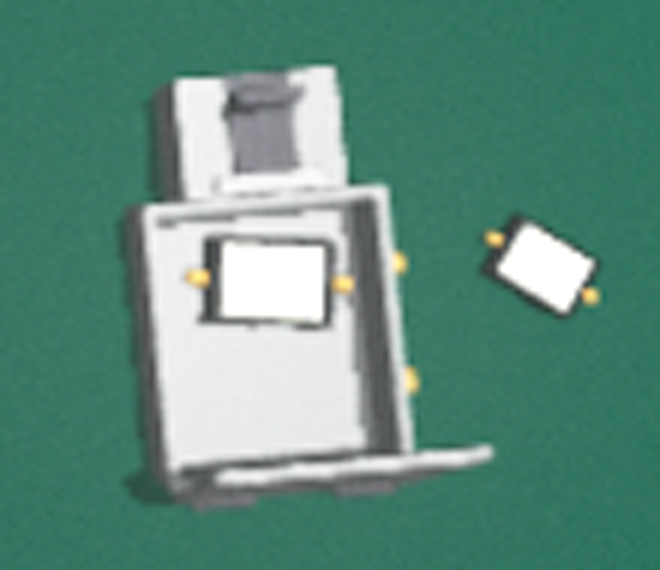

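View pics/crop_side.png

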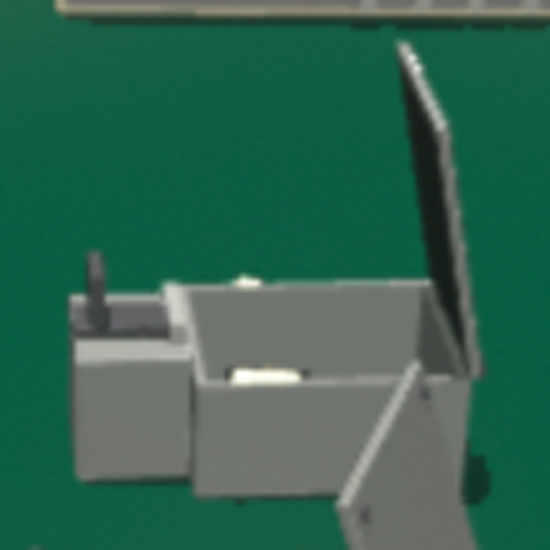

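The crop shows the larger module inside this box, with stubs at (198,277) and (345,285), and the smaller one lying outside at (545,265). The lid is nearly upright at the side nearest the robot, and the bolt tab is at about (262,92). Next I fit the box pose.

```bash
cat > h.py <<'E'
import numpy as np,pickle
from scipy.spatial.transform import Rotation as R
def rot(c): q=c["orientation"]; return R.from_quat([q[1],q[2],q[3],q[0]])
def proj(c,P):
    p=rot(c).inv().apply(np.atleast_2d(P)-c["origin"]); p=p@np.array(c["K"]).T
    return p[:,:2]/p[:,2:]
def world(b,P): return R.from_rotvec([0,0,b[2]]).apply(np.atleast_2d(P))+[b[0],b[1],0]
def lid(th,s,y,t): # s from hinge, t above inner face
    return [.07-s*np.cos(th)+t*np.sin(th), y, .065+s*np.sin(th)+t*np.cos(th)]
E
python3 - <<'E'
from h import *
from scipy.optimize import least_squares
d=pickle.load(open("c0.pkl","rb"))
T=lambda u,v:((u+.5)/6-.5+345,(v+.5)/6-.5+190)
S=lambda u,v:((u+.5)/5-.5+305,(v+.5)/5-.5+105)
# box frame ~ yaw pi: box +y = world -y (image right)
top=[((-.07,-.06,.065),T(145,205)),((-.07,.06,.065),T(386,187)),((.07,.06,.065),T(412,455)),((-.13,-.04,.071),T(175,80)),((-.13,.04,.071),T(335,68))]
side=[((-.07,-.06,.065),S(195,383)),((-.13,-.04,.071),S(75,342))]
def f(b):
    return np.concatenate([(proj(d[n],world(b,[p for p,_ in L]))-[q for _,q in L]).ravel() for n,L in(("top",top),("side",side))])
r=least_squares(f,[.42,-.15,3.1]);b=r.x;print(b,r.fun.round(1).reshape(-1,2).tolist())
def g(t):
    P=world(b,[lid(t[0],.14,.06,.003),lid(t[0],.14,-.06,.003)])
    return np.concatenate([(proj(d["side"],P)-[S(403,43),S(445,125)]).ravel(),(proj(d["top"],P)-[T(491,452),T(216,480)]).ravel()])
r2=least_squares(g,[1.3]);th=r2.x[0];print("lid",th,r2.fun.round(1))
for n,p in dict(tab=(-.118,0,.1075),hinge=(.07,0,.065),edge=lid(th,.14,0,.006),edgeshut=lid(0,.14,0,.006),s120=lid(th,.12,0,.006)).items(): print(n,world(b,p).round(4))
print("tab px",proj(d["top"],world(b,[-.118,0,.1075])),T(262,88))
print("axes",R.from_rotvec([0,0,b[2]]).as_matrix()[:2,:2].round(3))
# empty box pose rough
for th0 in(1.3,): pass
q=[0.000344,.81649,.57736,-.000427];print(R.from_quat([q[1],q[2],q[3],q[0]]).as_matrix().round(3))
E
```

```text
[ 0.47286985 -0.16531186  3.21216017] [[-0.0, -0.0], [0.2, -0.7], [0.7, 2.2], [0.1, -0.1], [0.4, -0.6], [-0.3, -0.3], [-0.4, 2.8]]
lid 1.3848618191552162 [-0.5 -1.3 -0.6 -0.8  0.8  0.5  0.1  0.1]
tab [[ 0.5906 -0.157   0.1075]]
hinge [[ 0.403  -0.1702  0.065 ]]
edge [[ 0.423  -0.1688  0.2037]]
edgeshut [[ 0.5427 -0.1604  0.071 ]]
s120 [[ 0.4193 -0.1691  0.184 ]]
tab px [[390.19646342 205.08991236]] (388.25, 204.25)
axes [[-0.998  0.071]
 [-0.071 -0.998]]
[[ 0.333  0.943 -0.   ]
 [ 0.943 -0.333 -0.001]
 [-0.001  0.    -1.   ]]
```

Request:
servo_tool(deltas=[[[0, 0, 9], [0, 0, 0], 1], [[0, 0, 18], [0, 0, 0], 1], [[0, 0, 18], [0, 0, 0], 1], [[0, 0, 18], [0, 0, 0], 1], [[5, -5, 18], [0, 0, 0.1], 1], [[10, -10, 18], [0, 0, 0.2], 1], [[15, -15, 18], [0, 0, 0.3], 1], [[20, -20, 18], [0, 0, 0.41], 1], [[22, -25, 18], [0, 0, 0.41], 1], [[24, -30, 18], [0, 0, 0.41], 1], [[24, -35, 18], [0, 0, 0.41], 1], [[24, -40, 18], [0, 0, 0.41], 1], [[24, -45, 18], [0, 0, 0.41], 1], [[22, -50, 18], [0, 0, 0.41], 1], [[21, -55, 18], [0, 0, 0.41], 1], [[20, -60, 18], [0, 0, 0.41], 1], [[19, -65, 18], [0, 0, 0.41], 1], [[18, -70, 18], [0, 0, 0.41], 1], [[17, -75, 18], [0, 0, 0.41], 1], [[16.5, -76, 18], [0, 0, 0.41], 1]], squeeze=20)

```text
clock: 2.1
ee_pos: [0.3821, -0.1287, 0.3994]
tool_rot: [-0.0, 0.682, 0.732, 0.0]
wrist_force: [0.1, 0.1, 0.2]
finger_gap: 0.0002
```

Request:
servo_tool(deltas=[[[0, 0, 0], [0, 0, 0], 1], [[0, 0, 0], [0, 0, 0], 1], [[0, 0, 0], [0, 0, 0], 1]])

```text
clock: 2.4
ee_pos: [0.3833, -0.1259, 0.3993]
tool_rot: [-0.0, 0.681, 0.732, -0.0]
wrist_force: [-0.7, 0.5, -0.4]
finger_gap: 0.0001
```

```bash
python3 - <<'E'
from plant import robot
from h import *
s=robot.state();print(s["ee_pos"],s["joints"].round(2))
b=[0.4729,-.1653,3.2122]
for th in np.arange(1.4,-.11,-.1):
    p=lid(th,.115,0,.006);p[0]+=.008;p[2]+=.014   # TCP when finger corner touches
    print(round(th,1),(world(b,p)[0]*100).round(1))
E
```

```text
[ 0.38325796 -0.12585576  0.39925887] [-0.44 -0.18  0.58  1.86  0.1   1.44  1.77]
1.4 [ 40.9 -17.   19.3]
1.3 [ 42.  -16.9  19.1]
1.2 [ 43.1 -16.8  18.8]
1.1 [ 44.2 -16.7  18.4]
1.0 [ 45.2 -16.7  17.9]
0.9 [ 46.2 -16.6  17.3]
0.8 [ 47.1 -16.5  16.6]
0.7 [ 47.9 -16.5  15.8]
0.6 [ 48.6 -16.4  14.9]
0.5 [ 49.3 -16.4  13.9]
0.4 [ 49.8 -16.3  12.9]
0.3 [ 50.3 -16.3  11.9]
0.2 [ 50.6 -16.3  10.8]
0.1 [ 50.9 -16.3   9.6]
-0.0 [ 51.  -16.3   8.5]
-0.1 [ 51.  -16.3   7.3]
```

Request:
servo_tool(deltas=[[[-0.8, -4.4, 0], [0, 0, 0], 1], [[-0.8, -4.4, -3], [0, 0, 0], 1], [[-0.8, -4.4, -6], [0, 0, 0], 1], [[-0.8, -4.4, -9], [0, 0, 0], 1], [[-0.8, -4.4, -12], [0, 0, 0], 1], [[-0.8, -4.4, -15], [0, 0, 0], 1], [[-0.8, -4.4, -18], [0, 0, 0], 1], [[-0.8, -4.4, -20.4], [0, 0, 0], 1], [[-0.8, -4.4, -20.4], [0, 0, 0], 1], [[-0.8, -4.4, -20.4], [0, 0, 0], 1]])

```text
clock: 3.4
ee_pos: [0.3754, -0.1703, 0.1959]
tool_rot: [-0.0, 0.681, 0.732, -0.0]
wrist_force: [0.2, -0.2, 0.6]
finger_gap: 0.0002
```

```bash
python3 - <<'E'
from plant import robot
import cv2
s=robot.state();print(s["ee_pos"],s["joints"].round(2))
c=robot.camera("side");cv2.imwrite("pics/s1.png",cv2.resize(c["color"][20:260,230:590],None,fx=2,fy=2))
E
```

```text
[ 0.37537298 -0.1703332   0.19586744] [-0.37  0.06  0.76  2.15 -0.05  0.95  2.05]
```

View pics/s1.png

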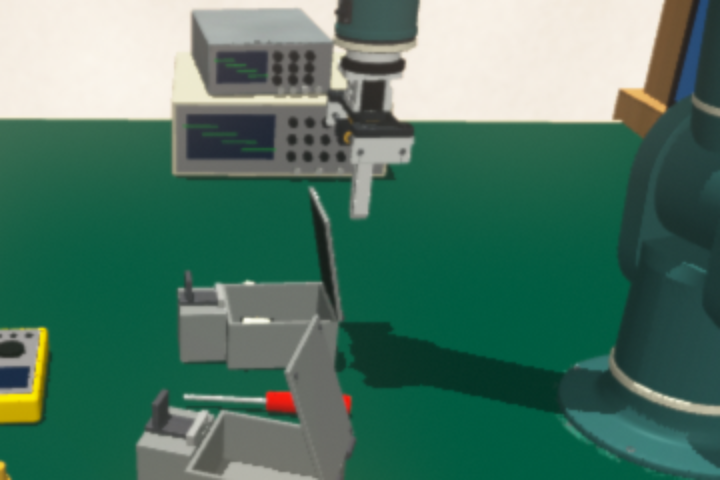

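The finger, at crop (358,200), is on the hinge side of the lid, level with the lid's edge at (315,190). I push along the arc next.

Request:
servo_tool(deltas=[[[2, 0, -0.3], [0, 0, 0], 1], [[3.4, 0, -0.3], [0, 0, 0], 1], [[4.5, 0.1, -0.5], [0, 0, 0], 1], [[5.6, 0.2, -0.8], [0, 0, 0], 1], [[6.7, 0.3, -1.2], [0, 0, 0], 1], [[7.7, 0.3, -1.7], [0, 0, 0], 1], [[8.7, 0.4, -2.3], [0, 0, 0], 1], [[9.6, 0.5, -3], [0, 0, 0], 1], [[10.4, 0.5, -3.8], [0, 0, 0], 1], [[11.1, 0.6, -4.7], [0, 0, 0], 1], [[11.8, 0.6, -5.7], [0, 0, 0], 1], [[12.3, 0.7, -6.7], [0, 0, 0], 1], [[12.8, 0.7, -7.7], [0, 0, 0], 1], [[13.1, 0.7, -8.8], [0, 0, 0], 1], [[13.4, 0.7, -9.6], [0, 0, 0], 1], [[13.5, 0.7, -10.3], [0, 0, 0], 1], [[13.5, 0.7, -10.8], [0, 0, 0], 1], [[13.5, 0.7, -11.1], [0, 0, 0], 1]])

```text
clock: 5.25
ee_pos: [0.5104, -0.1639, 0.0846]
tool_rot: [0.0, 0.682, 0.731, 0.0]
wrist_force: [-14.1, 6.3, 51.7]
finger_gap: 0.0005
```

Request:
servo_tool(deltas=[[[0, 0, 0.2], [0, 0, 0], 1], [[0, 0, 0.2], [0, 0, 0], 1], [[0, 0, 2], [0, 0, 0], 1], [[0, 0, 5], [0, 0, 0], 1], [[0, 0, 9], [0, 0, 0], 1], [[0, 0, 9], [0, 0, 0], 1], [[0, 0, 9], [0, 0, 0], 1]])

```text
clock: 5.95
ee_pos: [0.5104, -0.1636, 0.1749]
tool_rot: [0.001, 0.682, 0.732, 0.001]
wrist_force: [0.1, 0.5, -1.3]
finger_gap: 0.0005
```

```bash
python3 - <<'E'
from plant import robot
import cv2,pickle,numpy as np
from h import *
print(robot.state()["ee_pos"])
c=robot.camera("side");t=robot.camera("top");pickle.dump(dict(side=c,top=t),open("c1.pkl","wb"))
b=[0.4729,-.1653,3.2122]
print(proj(c,world(b,[(-.118,0,.1075),(-.07,-.06,.071)])))
A=cv2.resize(c["color"][105:215,305:415],None,fx=5,fy=5,interpolation=cv2.INTER_CUBIC)
cv2.imwrite("pics/s2.png",A)
E
```

```text
[ 0.51039507 -0.16355663  0.1749092 ]
[[323.03943809 156.18279905]
 [343.31187388 178.84445072]]
```

View pics/s2.png

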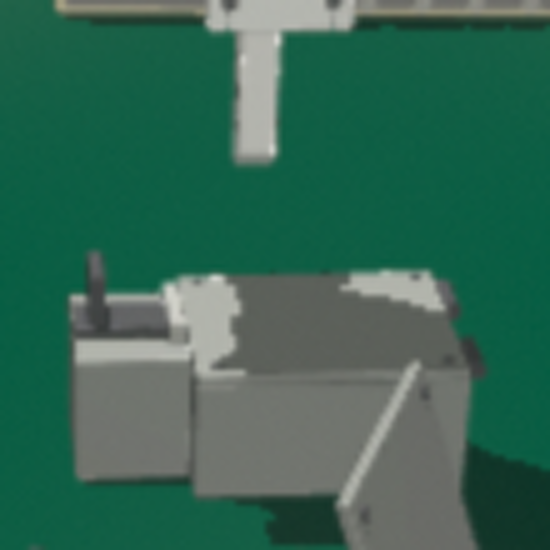

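The lid lies flat on the rim, and the tab is at crop (95,255), within 1 px of my prediction. I go behind the tab next.

Request:
servo_tool(deltas=[[[3, 0.3, 3], [0, 0, 0], 1], [[7, 0.6, 3], [0, 0, 0], 1], [[12, 0.9, 3], [0, 0, 0], 1], [[12, 0.9, 3], [0, 0, 0], 1], [[12, 0.9, 0], [0, 0, 0], 1], [[12, 0.9, -3.5], [0, 0, 0], 1], [[12, 0.9, -7.4], [0, 0, 0], 1], [[12, 0.9, -7.4], [0, 0, 0], 1], [[12, 0.9, -7.4], [0, 0, 0], 1]])

```text
clock: 6.95
ee_pos: [0.6296, -0.1552, 0.1004]
tool_rot: [-0.001, 0.682, 0.731, -0.001]
wrist_force: [1.1, -1.0, 0.4]
finger_gap: 0.0002
```

```bash
python3 - <<'E'
from plant import robot
import cv2
print(robot.state()["ee_pos"])
c=robot.camera("side")["color"][85:195,285:395];t=robot.camera("top")["color"][180:290,345:455]
cv2.imwrite("pics/s3.png",cv2.resize(cv2.hconcat([c,t]),None,fx=3.6,fy=3.6,interpolation=cv2.INTER_CUBIC))
E
```

```text
[ 0.62959249 -0.15515782  0.10039872]
```

View pics/s3.png

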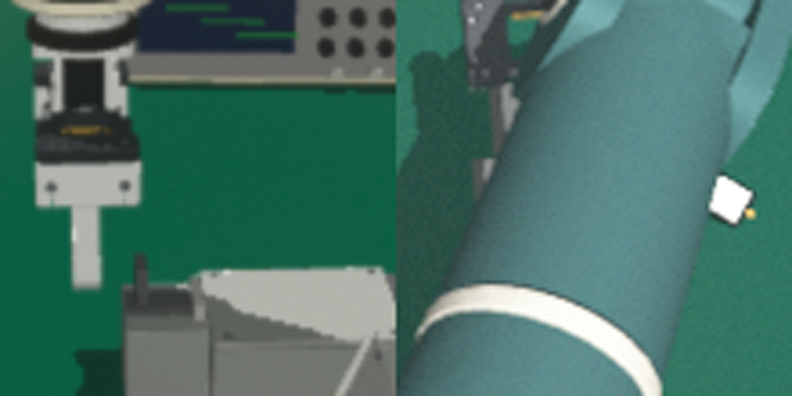

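The fingertip, at (88,287), stands behind the tab, which spans (140,255) to (140,300). I push home.

Request:
servo_tool(deltas=[[[-1, -0.1, 0], [0, 0, 0], 1], [[-2, -0.1, 0], [0, 0, 0], 1], [[-2.6, -0.2, 0], [0, 0, 0], 1], [[-3.1, -0.2, 0], [0, 0, 0], 1], [[-3.6, -0.2, 0], [0, 0, 0], 1], [[-4.1, -0.3, 0], [0, 0, 0], 1], [[-4.6, -0.3, 0], [0, 0, 0], 1], [[-5.1, -0.3, 0], [0, 0, 0], 1], [[-5.5, -0.4, 0], [0, 0, 0], 1], [[-5.8, -0.4, 0], [0, 0, 0], 1], [[-5.8, -0.4, 0], [0, 0, 0], 1]])

```text
clock: 8.15
ee_pos: [0.5735, -0.1586, 0.1005]
tool_rot: [0.002, 0.682, 0.732, 0.001]
wrist_force: [15.5, -1.1, -8.7]
finger_gap: 0.0004
```

Request:
servo_tool(deltas=[[[-0.2, 0, 0], [0, 0, 0], 1], [[-0.2, 0, 0], [0, 0, 0], 1], [[-0.2, 0, 0], [0, 0, 0], 1]])

```text
clock: 8.45
ee_pos: [0.5732, -0.1585, 0.1007]
tool_rot: [0.003, 0.681, 0.732, 0.001]
wrist_force: [26.0, -2.5, -18.0]
finger_gap: 0.0009
```

Request:
servo_tool(deltas=[[[1, 0, 0], [0, 0, 0], 1], [[3, 0.2, 0], [0, 0, 0], 1], [[5, 0.2, 0], [0, 0, 0], 1], [[5, 0.2, 3], [0, 0, 0], 1], [[5, 0.2, 7], [0, 0, 0], 1], [[5, 0.2, 12], [0, 0, 0], 1], [[5, 0.2, 15], [0, 0, 0], 1], [[5, 0.2, 15], [0, 0, 0], 1], [[5, 0.2, 15], [0, 0, 0], 1]])

```text
clock: 9.35
ee_pos: [0.6198, -0.1567, 0.2502]
tool_rot: [-0.0, 0.682, 0.732, -0.0]
wrist_force: [-0.4, 0.9, -1.5]
finger_gap: 0.0003
```

```bash
python3 - <<'E'
from plant import robot
import cv2
from h import *
s=robot.state();print(s["ee_pos"],s["wrist_force"],s["clock"])
C=robot.camera("side");b=[0.4729,-.1653,3.2122]
for t in(0,.026,.03): print(t,((proj(C,world(b,(-.118+t,0,.1075)))-[305,105]+.5)*5).round(0))
c=C["color"][105:215,305:415];full=C["color"][90:400,180:450]
cv2.imwrite("pics/s4.png",cv2.hconcat([cv2.resize(c,(400,400),interpolation=cv2.INTER_CUBIC),cv2.resize(full,(348,400))]))
E
```

```text
[ 0.61977366 -0.15666761  0.25019422] [-0.37886193  0.88634339 -1.48013507] 9.35
0 [[ 93. 258.]]
0.026 [[143. 257.]]
0.03 [[150. 257.]]
```

View pics/s4.png

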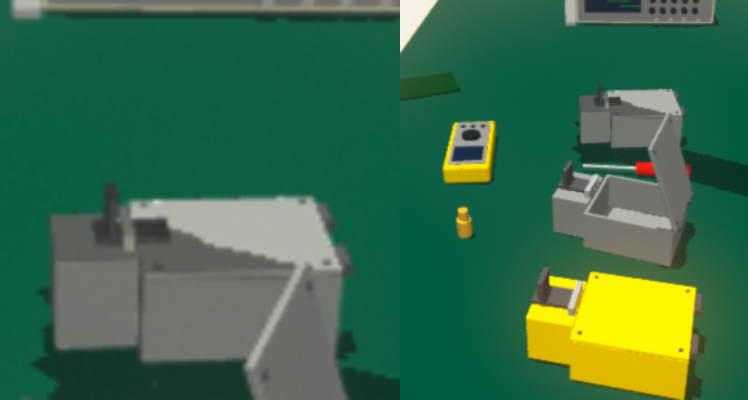

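The tab is at (110,185), which is 151 in the 5x scale and matches fully home (150). The bolt nose lies over the shut lid, and the empty box and bystanders look unchanged.

```bash
python3 -c "
from plant import robot
print(robot.close_job())"
```

```text
the job is handed in; nothing more can be done
None
```

I pushed the loaded box's lid shut with closed fingertips, then pushed its bolt home from behind the tab. I backed clear and handed the job in at about 9.4 s of the 51 s allowed; the interface gave no verdict.

**Checks that passed:**
- **Lid:** it lies flat on the rim. When I pressed it down the fingertips reached about 71 mm, the height given for the shut lid.
- **Bolt:** it met its stop firmly. The tab is within about 1 px of the position for the full 30 mm of travel, and the nose is over the lid.
- **Other things:** the empty box is still open and unbolted. The meter, screwdriver and attenuator look unmoved in the side view, and the wrist force was about zero at hand-in.

**Not checked or not matching:**
- The module can't be seen under the shut lid, so I could not confirm its place; nothing touched it.
- In the pose fit, two of the seven box points were off by 2 to 3 px. The tab in the top view was off by about 2 px (about 5 mm), but the contacts later fell where predicted.
- Pressing the lid down reached 52 N vertically at the wrist at the end of the stroke, and the bolt push reached 26 N along the slide. Both are below the 120 N limit.

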